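# Hang the valve unit on the slanted peg and press it home

### The arm

A 6-joint arm with a two-finger parallel gripper is mounted at the origin on the work surface. World frame = base frame: x ahead of the robot, y to its left, z up, the work surface at z = 0. Lengths are in m, angles in rad, forces in N, time in s.
With the tool pointing down it reaches from about 0.35 to 0.85 m from the base axis. Payload 8.1 kg.
Tool frame: the origin (TCP) lies at the very end of the fingers, on their centre line; the grasp point (between the pads) lies bot.hold_point_z behind it (bot.hold_point_z is the distance from the TCP to the grasp point, in m); z points along the fingers, y is the direction in which the jaws open and shut (so a half turn about z gives the same grasp; the last joint's range is limited). The gripper opens to 93 mm and grips with 3 to 60 N. Pads are 15 mm wide; open, the fingers measure 128 mm over their backs; the gripper's body (75 mm by 188 mm) begins 65 mm behind the grasp point.
Start: joints at [-1.332, 0.13, 1.488, -0, 1.523, -0.085], TCP at [0.191, -0.569, 0.219] pointing down, gripper open.
Joint ranges: [-2.96, 2.96], [-0.89, 2.26], [0.02, 2.5], [-1.34, 4.48], [0, 2.73], [-2.66, 2.66]. Speed limits (rad/s): [2.39, 2.39, 2.79, 3.14, 3.14, 3.14].

### API

Orientations are given as a rotation vector (axis times angle).
In Python, from station import bot, eyes gives the robot as it stands. The module is installed in compiled form; this text tells all that it offers.
- The arm moves only by the tool arm_command, never from a script. Its argument "moves" is a list of rows, each a list of 4 numbers: the shift along the tool's x, y, z in cm, then the turn about the tool's z in rad. A call has 1 to 10 rows; each row is the pose to reach, as a shift and turn from the pose commanded when the call began, along the tool's axes at that moment; what a row does not reach only later rows make up. A row lasts 1/8 s, in which the tool goes at most 62.5 mm and 10.7 degrees, less where a joint would pass 70% of its speed; a pose out of reach is approached as far as the arm can. A call with a gripper value outside its range is refused whole. "claw" is the finger opening in cm, from 0 to 9.3, set as the call begins (left out, the last holds). The fingers move at their own pace and stop on an object; "squeeze" is the grip in N (left out, the last holds). Time passes only in rows, so rows that repeat a pose let the fingers close. It gives the time, the measured TCP pose, the force and the opening at its end, in the units of the state.
- bot.state(): the state, without advancing time (a new reading comes with each control period).
- eyes.get_image(name): name is "scene" or "top" or "wrist"; returns a dict with "pixels" (400x640x3 uint8, red, green, blue), "range_z" (400x640 float32, m along the optical axis (not along the pixel's ray), 0 where there is no reading), "intrinsics" (3x3 intrinsics, pixels), "R" (3x3) and "t" (3): a world point X has camera coordinates R X + t; the wrist camera has in their place "tool_from_camera" (4x4, takes a point from camera to tool coordinates, whose origin is the TCP and whose axes are the flange's). Camera axes: x right, y down, z forward; pixel columns grow to the right and rows downward; lengths in m; the calibration is good to about 2 mm. The wrist camera is an equidistant fisheye: a pixel r from the principal point sees the ray r / f radians off the axis. A picture is of the moment at which its call begins: read the wrist's pose just before it.
- bot.sign_off(): hands the job in, once; it reports no verdict.
The state is a dict: "time_s": time; "q": joint angles; "joint_velocities": joint speeds; "effort": joint torques, N m; "position": TCP position; "tool_rot": TCP orientation; "wrist_force": force on the tool from outside, world axes, zero at the start; "torque": the same for the moment, N m; "grip_width": finger opening in m.
Only numpy, scipy, OpenCV 4.12 (cv2) and the standard library are available. Lean on these libraries where they do the work, as an engineer would, in place of code of your own. Each camera call takes 0.05 s, during which the arm holds its last target.

### The job

Put the valve unit that has a hanging hole away on the peg of the slanted board: thread it onto the peg along the peg's axis, still held, block outwards and hanging straight down the board. Then push it on against the stiff black sleeve until it lies flat on the rubber seat, press it there firmly for a moment with about 25 N, and let go. Never load the peg board with more than 40 N, and leave the other parts on the table where they are.

Things in the scene. Friction and masses are not known exactly. Their poses are not given: they have to be found in the camera images.
- valve: Valve unit to hang, ~0.35 kg: steel plate 130 (x) x 40 (y) x 10 (z) mm, an aluminium block on it from x -40 to +20, y +-18, z 10 to 60 (grip across y), 6 mm cap on top at x -22, fittings out to x -57. Origin: centre of plate's underside, z up, x to the end with the 17.5 mm round through hole (axis along z, at x +45, y 0). Starts flat on the table, hole end away from the robot within 0.5 rad.
- valve_eye (a point): Centre of the valve unit's hole at the underside of its plate (x = +45 mm in the unit's frame; same axes).
- board: Slanted aluminium board, fixed, with one steel peg square to it, 14 mm thick, round tip, 50 deg above level. Origin: peg's axis at the board's face; z out along the peg (tip at 60 mm), x up the slope (-135 to +55), y sideways (+-103). Hung home, the unit has the board's axes: hole round the peg, origin at x -45, y 0, z = height of the seat, block below the peg, facing out.
- sleeve (a joint): Black sleeve round the peg's root, 26 mm thick, sliding along the peg: 0 = fully out, rim 18 mm from the board's face; grows as pushed in (m), up to 0.019. Starts between 0 and 0.003; the unit pushes it in ahead of itself. No spring: slides under about 7 N and stays where left.
- seat (a point): Nominal centre of the black rubber seat, on the board's face 60 mm down the slope from the peg. The seat (80 x 32 mm, under the hung unit) stands 1 to 11 mm proud of the face, set anew each time and NOT measured: feel for it. It gives 1 mm per 20 N, and carries the unit flat, parallel to the board.
- spare: Bystander: a valve unit with the same block but a shorter plate (110 mm) that has no hole. Origin and axes as for the valve unit. It lies beside the valve unit, and the two may have changed places.
- cylinder: Bystander: small air cylinder, 160 mm long, lying on the table. Origin: at its middle, on the table.
- roller_a: Bystander: blue roller valve on a steel angle bracket, 50 x 45 x 50 mm. Origin: centre of its underside.
- roller_b: Bystander: a second such blue roller valve. Origin: centre of its underside.
- case: Bystander: dark spectacles case, a rounded rod 160 mm long, 28 mm thick, lying. Origin: its middle, underside.
- tee: Bystander: small aluminium tee connector, 68 mm long, 18 mm high. Origin: centre of its underside.
- rack: The whole fixed stand that carries the board, peg and sleeve: base plate 150 (x) x 200 (y) mm on the table, 170 mm tall. Origin: on the table, below the board's middle; x points away from the board's face, and the peg's root lies 30 mm ahead in x and 115 mm up.
Things that resemble listed ones, but are neither listed nor needed, are in the scene too. Leave any red look-alike of the valve alone.

How it is judged:
By the outcome, as a careful person would: the job done as asked, in the order asked, and still so for the second after the job is handed in, with the robot touching nothing.
It also fails if it takes over 58 s, if anything falls off the work surface, if the arm or the gripper's body presses on something with over 40 N, if the wrist force passes 120 N, or if a joint passes its speed limit or range.

## Working session

There is one attempt and no reset: what is moved stays moved. The work goes in short steps, Python scripts to look and compute and a tool call to move; the robot and the scene stay as the last step left them, time stands still between calls to the robot, and variables do not carry over. Pictures are saved under pics/ and viewed, and the job is handed in when it is done.

Besides the shell and the picture viewer there is one more tool, called after "Request:" as name(argument=value, ...), one argument or row to a line, values as JSON. arm_command: Moves the arm, as the interface text tells. Its arguments: {"type":"object","properties":{"moves":{"type":"array"},"claw":{"type":"number"},"squeeze":{"type":"number"}},"required":["moves"]}

```bash
mkdir -p pics
cat > h.py <<'E'
import numpy as np, cv2
from station import bot, eyes
from scipy.spatial.transform import Rotation as Ro
def save(n,im): cv2.imwrite('pics/'+n+'.png',cv2.cvtColor(im,cv2.COLOR_RGB2BGR))
E
python3 - <<'E'
from h import *
import pickle
s=bot.state();print(s);print(bot.hold_point_z)
d={}
for n in ['scene','top','wrist']:
    d[n]=eyes.get_image(n); save(n+'0',d[n]['pixels'])
    print(n,{k:np.round(v,4).tolist() for k,v in d[n].items() if k not in('pixels','range_z')})
pickle.dump(d,open('d0.pkl','wb'))
E
```

```text
{'time_s': 0.0, 'q': array([-1.33239977e+00,  1.31132621e-01,  1.48922863e+00, -1.86570445e-05,
        1.52298640e+00, -8.54015132e-02]), 'joint_velocities': array([-1.91465917e-04, -8.20514896e-04,  3.51147954e-04, -9.93384911e-04,
        4.73194025e-05, -9.75517867e-04]), 'effort': array([-1.07715716e-04, -5.59845400e+01, -4.91757274e+01,  7.66598387e-02,
        3.51152464e-02, -1.70108528e-04]), 'position': array([ 0.19078698, -0.56828747,  0.2176323 ]), 'tool_rot': array([-3.09878408e+00, -5.06121356e-01,  2.39731071e-04]), 'wrist_force': array([-0.65357586, -0.50718488, -0.21235752]), 'torque': array([-0.03546323, -0.04305093, -0.00126614]), 'grip_width': 0.09271749655382303}
0.0188
scene {'intrinsics': [[379.8007, 0.0, 319.7688], [0.0, 379.8007, 200.6441], [0.0, 0.0, 1.0]], 'R': [[-0.7092, 0.7049, 0.0127], [0.4438, 0.4603, -0.7689], [-0.5478, -0.5397, -0.6393]], 't': [0.3512, -0.1175, 1.3504]}
top {'intrinsics': [[442.0291, 0.0, 312.6195], [0.0, 442.0291, 199.5118], [0.0, 0.0, 1.0]], 'R': [[-0.0081, -0.9998, 0.0176], [-0.9958, 0.0065, -0.0908], [0.0907, -0.0183, -0.9957]], 't': [-0.0263, 0.458, 1.2828]}
wrist {'intrinsics': [[309.7069, 0.0, 322.4974], [0.0, 309.7069, 198.3692], [0.0, 0.0, 1.0]], 'tool_from_camera': [[0.0002, -0.9712, -0.2384, 0.0653], [1.0, 0.0002, 0.0002, -0.0008], [-0.0001, -0.2384, 0.9712, -0.1653], [0.0, 0.0, 0.0, 1.0]]}
```

View pics/scene0.png

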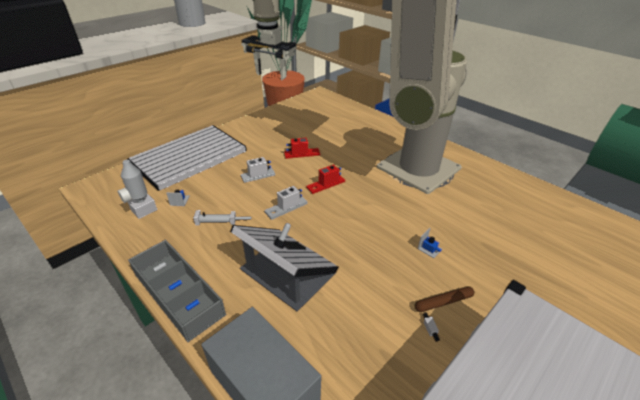

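View pics/top0.png

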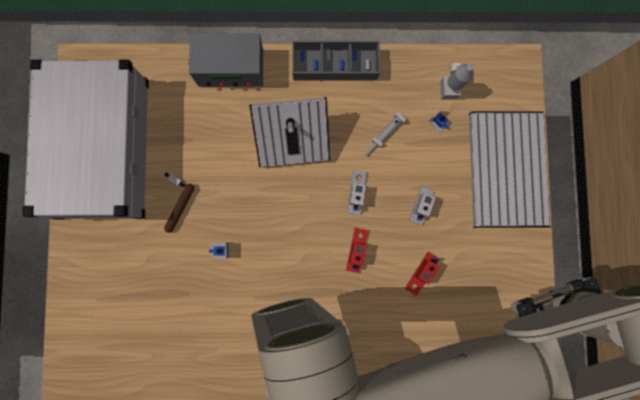

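View pics/wrist0.png

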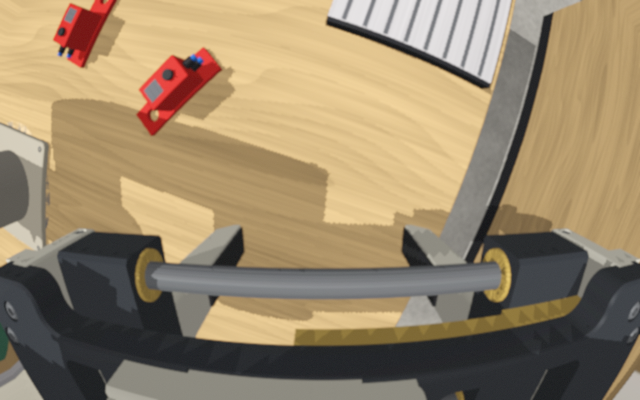

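Run:
```python
from h import *
import pickle
d=pickle.load(open('d0.pkl','rb'))
t=d['top']['pixels'];s=d['scene']['pixels']
a=cv2.resize(t[80:230,235:455],None,fx=3.6,fy=3.6,interpolation=cv2.INTER_CUBIC);save('topc',a)
b=cv2.resize(s[140:310,220:350],None,fx=3.5,fy=3.5,interpolation=cv2.INTER_CUBIC);save('scenec',b)
def pt(c,u,v):
    c=d[c];z=c['range_z'][v,u];p=np.linalg.inv(c['intrinsics'])@[u,v,1]*z
    return np.round(c['R'].T@(p-c['t']),3)
for u,v in [(358,178),(358,190),(352,211),(358,200),(424,205),(430,188),(292,122),(292,135),(292,150),(255,107),(326,100),(328,158),(262,164)]: print('top',u,v,pt('top',u,v))
for u,v in [(288,196),(272,214),(285,235),(292,226),(280,243),(232,228),(337,268),(265,240),(290,265)]: print('scene',u,v,pt('scene',u,v))
```

```text
top 358 178 [ 0.524 -0.167  0.   ]
top 358 190 [ 0.481 -0.16   0.058]
top 352 211 [ 0.424 -0.147  0.007]
top 358 200 [ 0.452 -0.159  0.061]
top 424 205 [ 0.436 -0.349  0.06 ]
top 430 188 [ 0.492 -0.385 -0.001]
top 292 122 [0.661 0.027 0.132]
top 292 135 [0.634 0.028 0.095]
top 292 150 [0.597 0.029 0.064]
top 255 107 [0.7   0.127 0.144]
top 326 100 [ 0.717 -0.066  0.151]
top 328 158 [ 0.579 -0.076  0.034]
top 262 164 [0.563 0.119 0.031]
scene 288 196 [ 0.485 -0.145  0.059]
scene 272 214 [ 0.538 -0.159  0.011]
scene 285 235 [0.65  0.038 0.141]
scene 292 226 [ 0.523 -0.088 -0.   ]
scene 280 243 [0.668 0.042 0.13 ]
scene 232 228 [ 0.726 -0.063  0.145]
scene 337 268 [0.564 0.13  0.03 ]
scene 265 240 [0.686 0.008 0.129]
scene 290 265 [0.706 0.12  0.15 ]
```

View pics/topc.png

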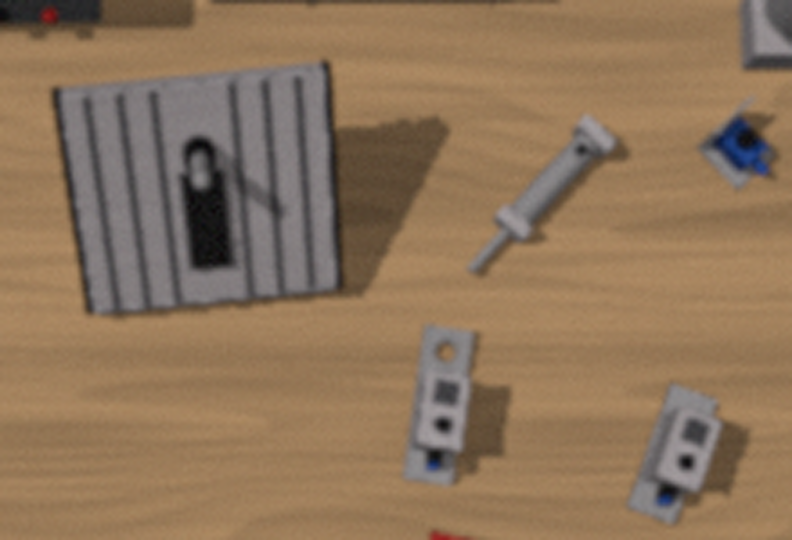

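View pics/scenec.png

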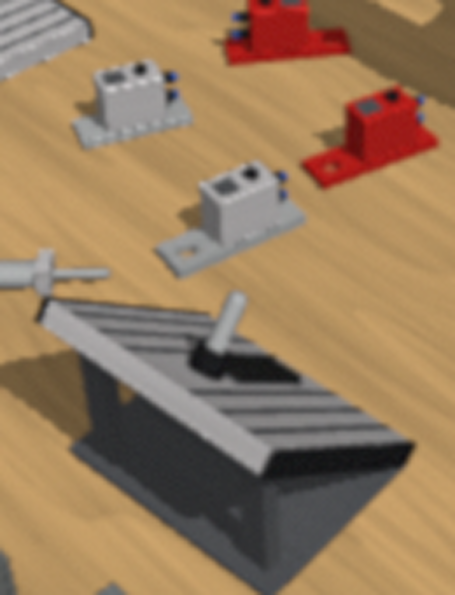

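Run:
```python
from h import *
import pickle
d=pickle.load(open('d0.pkl','rb'))
def cloud(c):
    c=d[c];v,u=np.mgrid[:400,:640];z=c['range_z'];p=np.stack([(u-c['intrinsics'][0,2])/c['intrinsics'][0,0],(v-c['intrinsics'][1,2])/c['intrinsics'][1,1],np.ones_like(z)],-1)*z[...,None]
    return (p-c['t'])@c['R']
for c in ['top','scene']:
    P=cloud(c); m=(d[c]['range_z']>0)&(P[...,0]>.52)&(P[...,0]<.78)&(P[...,1]>-.11)&(P[...,1]<.17)&(P[...,2]>.02)&(P[...,2]<.2)
    Q=P[m]
    rng=np.random.default_rng(0);best=None
    for i in range(300):
        a=Q[rng.choice(len(Q),3,0)];n=np.cross(a[1]-a[0],a[2]-a[0]);l=np.linalg.norm(n)
        if l<1e-6: continue
        n/=l
        if abs(n[2])<.5: continue
        k=(abs((Q-a[0])@n)<.003).sum()
        if best is None or k>best[0]: best=(k,n,a[0])
    k,n,a=best
    I=Q[abs((Q-a)@n)<.004];c0=I.mean(0);n=np.linalg.svd(I-c0)[2][2];n*=np.sign(n[2])
    print(c,len(Q),len(I),'n',n.round(4),'elev',np.degrees(np.arcsin(n[2])),'yaw of -n',np.degrees(np.arctan2(-n[1],-n[0])))
    # board mask rect in plane coords
    y=np.cross([0,0,1],-n*0+np.array([-n[0],-n[1],0]));y/=np.linalg.norm(y)
    x=np.cross(y,n)
    L=np.stack([(I-c0)@x,(I-c0)@y],-1).astype(np.float32)
    r=cv2.minAreaRect(L*1000);print('rect',r)
    lo,hi=np.percentile(L,[.3,99.7],0);print('ext',lo,hi)
    mid=(lo+hi)/2
    cen=c0+mid[0]*x+mid[1]*y; print('centre',cen, 'root est (center +40mm x)',cen+.04*x,'x',x,'y',y)
    h=(Q-c0)@n; T=Q[(h>.015)&(h<.075)]
    hh=(T-c0)@n
    for a1,b1 in [(.015,.025),(.025,.035),(.035,.045),(.045,.055),(.055,.07)]:
        s=T[(hh>a1)&(hh<b1)]
        s=s[np.linalg.norm((s-cen-.04*x)-np.outer((s-cen-.04*x)@n,n),axis=1)<.04]
        if len(s): print(a1,len(s),'x,y rel root',np.median((s-cen-.04*x)@x).round(4),np.median((s-cen-.04*x)@y).round(4),'hmax',((s-c0)@n).max().round(4))
```

```text
top 4738 3903 n [-0.6395 -0.063   0.7662] elev 50.01726708817216 yaw of -n 5.625616675528992
rect ((-6.3825836181640625, 0.151947021484375), (212.28994750976562, 193.64112854003906), 89.79212188720703)
ext [-0.10141215 -0.10521818] [0.08905955 0.10541025]
centre [0.63788407 0.03093003 0.0893551 ] root est (center +40mm x) [0.66838598 0.03393453 0.11505737] x [0.76254767 0.07511268 0.64255672] y [-0.09802785  0.99518367  0.        ]
0.015 39 x,y rel root 0.0046 -0.0006 hmax 0.0249
0.025 6 x,y rel root 0.0056 -0.0003 hmax 0.035
0.035 9 x,y rel root 0.0044 0.0001 hmax 0.0435
0.045 12 x,y rel root 0.004 0.0005 hmax 0.0547
0.055 16 x,y rel root 0.0021 0.0001 hmax 0.0621
scene 3129 1731 n [-0.6339 -0.0614  0.771 ] elev 50.439540795613375 yaw of -n 5.533631998848897
rect ((-23.111801147460938, -13.746467590332031), (192.85946655273438, 213.11436462402344), 0.14310990273952484)
ext [-0.1180262  -0.11867103] [0.07298046 0.09239958]
centre [0.64056793 0.03158583 0.09172452] root est (center +40mm x) [0.67126233 0.03455955 0.11720021] x [0.76736014 0.07434301 0.63689209] y [-0.09643002  0.99533977  0.        ]
0.015 43 x,y rel root 0.0041 0.0031 hmax 0.0247
0.025 24 x,y rel root 0.0019 0.002 hmax 0.0345
0.035 24 x,y rel root 0.0029 0.003 hmax 0.0444
0.045 28 x,y rel root 0.0033 0.0024 hmax 0.0549
0.055 11 x,y rel root 0.0021 0.0008 hmax 0.0602
```

Request:
arm_command(
  moves=[
    [5, -4, 0, 0.07],
    [10, -8, 0, 0.14],
    [15, -12, 0, 0.21],
    [20, -16, 0.3, 0.28],
    [25, -20, 0.6, 0.35],
    [30, -24, 1, 0.42],
    [35, -28, 1.5, 0.48],
    [38.7, -30.7, 1.8, 0.52],
    [38.7, -30.7, 1.8, 0.52],
    [38.7, -30.7, 1.8, 0.52],
  ],
)

```text
time_s: 1.4
position: [0.4598, -0.1547, 0.2004]
tool_rot: [3.126, -0.305, -0.001]
wrist_force: [-0.5, -0.2, 0.2]
grip_width: 0.093
```

```bash
cat >> h.py <<'E'
def wgrab(name):
    s=bot.state(); w=eyes.get_image('wrist'); save(name,w['pixels'])
    T=np.eye(4);T[:3,:3]=Ro.from_rotvec(s['tool_rot']).as_matrix();T[:3,3]=s['position']
    return s,w,T@w['tool_from_camera'],T
def ray(w,C,u,v):
    K=w['intrinsics'];x=(u-K[0,2])/K[0,0];y=(v-K[1,2])/K[1,1];r=np.hypot(x,y)
    r=np.where(r<1e-9,1e-9,r)
    dc=np.stack([np.sin(r)*x/r,np.sin(r)*y/r,np.cos(r)],-1)
    return C[:3,3],dc@C[:3,:3].T,dc
def wcloud(w,C):
    v,u=np.mgrid[:400,:640];o,dw,dc=ray(w,C,u.astype(float),v.astype(float))
    return o+dw*(w['range_z']/np.maximum(dc[...,2],.05))[...,None]
def onplane(w,C,u,v,z):
    o,dw,_=ray(w,C,np.array(float(u)),np.array(float(v)));return o+dw*(z-o[2])/dw[2]
E
python3 - <<'E'
from h import *
import pickle
s,w,C,T=wgrab('w1'); pickle.dump((s,w,C,T),open('w1.pkl','wb'))
print(C[:3,3])
E
```

```text
[ 0.52373956 -0.16673635  0.36565913]
```

View pics/w1.png

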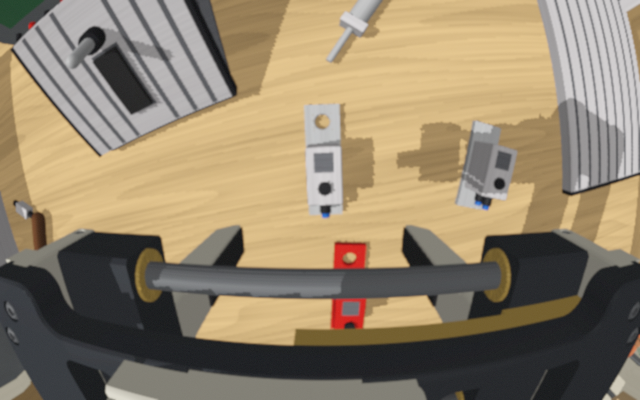

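Run:
```python
from h import *
import pickle
s,w,C,T=pickle.load(open('w1.pkl','rb'))
P=wcloud(w,C)
save('w1c',cv2.resize(w['pixels'][90:230,270:380],None,fx=4,fy=4,interpolation=cv2.INTER_CUBIC))
def loc(m): return (P[...,2]>m[0])&(P[...,2]<m[1])&(abs(P[...,0]-.475)<.1)&(abs(P[...,1]+.16)<.06)&(w['range_z']>0)
m=loc((.05,.075));B=P[m];print('top block',len(B),np.median(B[:,2]),B[:,2].max())
r=cv2.minAreaRect((B[:,:2]*1000).astype(np.float32));print(r)
m=loc((.0055,.075));B=P[m];r=cv2.minAreaRect((B[:,:2]*1000).astype(np.float32));print('all',r,cv2.boxPoints(r))
m=loc((.005,.016));B=P[m];print('plate',len(B),np.median(B[:,2]),B[:,0].min(),B[:,0].max());r=cv2.minAreaRect((B[:,:2]*1000).astype(np.float32));print(r,cv2.boxPoints(r))
print('table',np.median(P[200:215,360:390,2]))
for u,v in [(323,122)]:
  print(onplane(w,C,u,v,.01),onplane(w,C,u,v,.005),P[v,u])
```

```text
top block 2149 0.059354355607058484 0.06710216418761483
((464.56414794921875, -157.14987182617188), (36.515995025634766, 76.48748779296875), 80.71235656738281)
all ((461.3053894042969, -156.5386962890625), (40.801490783691406, 171.46910095214844), 80.76847076416016) [[ 373.4085  -162.92131]
 [ 542.65674 -190.42912]
 [ 549.2023  -150.15608]
 [ 379.95404 -122.64827]]
plate 1444 0.009258544692515774 0.37503139632158633 0.5488279807830444
((461.3053894042969, -156.5386962890625), (40.801490783691406, 171.46910095214844), 80.76847076416016) [[ 373.4085  -162.92131]
 [ 542.65674 -190.42912]
 [ 549.2023  -150.15608]
 [ 379.95404 -122.64827]]
table -0.0007287122479094077
[ 0.52538778 -0.16788152  0.01      ] [ 0.52541095 -0.16789762  0.005     ] [ 0.52544029 -0.167918   -0.00133099]
```

View pics/w1c.png

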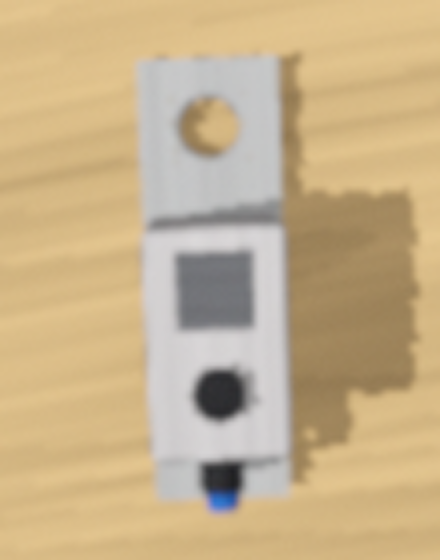

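Request:
arm_command(
  moves=[
    [1.5, 0.1, 2, -0.02],
    [3.2, 0.13, 5, -0.033],
    [3.2, 0.13, 9, -0.033],
    [3.2, 0.13, 13, -0.033],
    [3.2, 0.13, 16.5, -0.033],
    [3.2, 0.13, 18.5, -0.033],
    [3.2, 0.13, 18.5, -0.033],
    [3.2, 0.13, 18.5, -0.033],
  ],
)

```text
time_s: 2.45
position: [0.4916, -0.1634, 0.0168]
tool_rot: [3.13, -0.258, 0.002]
wrist_force: [0.3, -0.6, -0.3]
grip_width: 0.0928
```

Run:
```python
from h import *
s,w,C,T=wgrab('w2')
print(s['position'],s['tool_rot'],2*np.arctan2(s['tool_rot'][1],s['tool_rot'][0]))
```

```text
[ 0.49162246 -0.16344644  0.01677212] [ 3.13038162e+00 -2.58393684e-01  1.99006704e-03] -0.16471424197163162
```

View pics/w2.png

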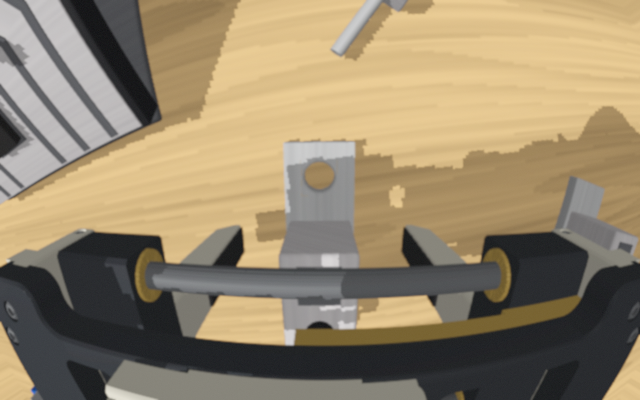

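Request:
arm_command(
  moves=[
    [0, 0, 0, 0],
    [0, 0, 0, 0],
    [0, 0, 0, 0],
    [0, 0, 0, 0],
    [0, 0, 0, 0],
    [0, 0, 0, 0],
  ],
  claw=0,
  squeeze=5,
)

```text
time_s: 3.25
position: [0.4912, -0.1621, 0.0156]
tool_rot: [-3.131, 0.256, 0.0]
wrist_force: [-0.3, 0.2, -0.1]
grip_width: 0.0377
```

Request:
arm_command(
  moves=[
    [0, 0, 0, 0],
    [0, 0, -0.4, 0],
    [0, 0, -0.8, 0],
    [0, 0, -1.2, 0],
    [0, 0, -1.6, 0],
    [0, 0, -2, 0],
    [0, 0, -2, 0],
  ],
)

```text
time_s: 4.12
position: [0.4916, -0.1623, 0.0362]
tool_rot: [3.131, -0.256, 0.001]
wrist_force: [-0.5, 0.3, -3.1]
grip_width: 0.0358
```

Run:
```python
from h import *
s,w,C,T=wgrab('w3')
print(s['position'],s['wrist_force'],s['torque'],s['grip_width'])
e=eyes.get_image('scene');save('s3',cv2.resize(e['pixels'][140:300,220:360],None,fx=4,fy=3.7))
```

```text
[ 0.49162914 -0.16231913  0.03615251] [-0.53674558  0.25299061 -3.05092809] [ 0.08325276 -0.05113595 -0.00821019] 0.03579693813606788
```

View pics/w3.png

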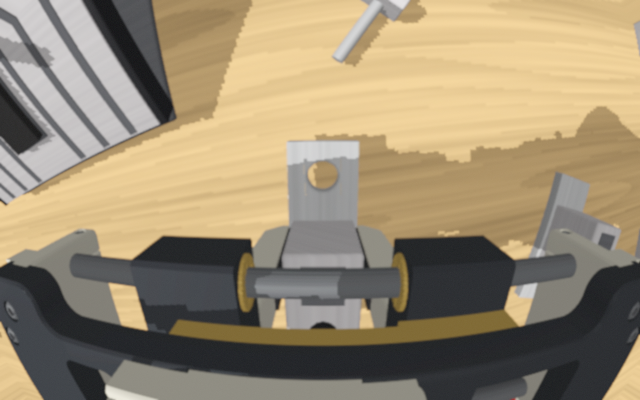

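View pics/s3.png

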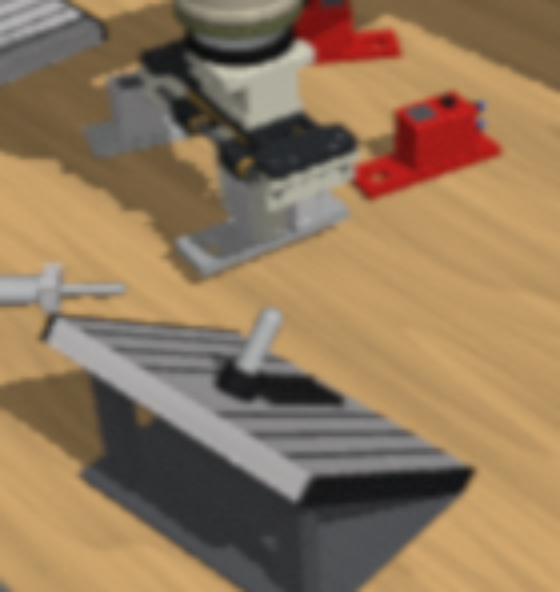

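Request:
arm_command(
  moves=[
    [0, 0, 0, 0],
    [0, 0, 0, 0],
    [0, 0, 0, 0],
    [0, 0, 0, 0],
  ],
  squeeze=3,
)

```text
time_s: 4.72
position: [0.4913, -0.1621, 0.0356]
tool_rot: [-3.131, 0.256, 0.0]
wrist_force: [0.1, 0.6, -2.9]
grip_width: 0.036
```

```bash
cat >> h.py <<'E'
def tilt(w,C,T):
    # fit plane to plate ahead of block in tool frame
    P=wcloud(w,C);L=(P-T[:3,3])@T[:3,:3]
    m=(w['range_z']>0)&(L[...,0]>.015)&(L[...,0]<.075)&(abs(L[...,1])<.017)&(L[...,2]>-.03)&(L[...,2]<.045)
    Q=L[m]
    # keep the dominant plane by ransac
    rng=np.random.default_rng(0);b=None
    for i in range(400):
        a=Q[rng.choice(len(Q),3,0)];n=np.cross(a[1]-a[0],a[2]-a[0]);l=np.linalg.norm(n)
        if l<1e-7: continue
        n/=l
        if abs(n[1])>.3: continue
        k=(abs((Q-a[0])@n)<.0015).sum()
        if b is None or k>b[0]: b=(k,n,a[0])
    k,n,a=b;I=Q[abs((Q-a)@n)<.002];c=I.mean(0);n=np.linalg.svd(I-c)[2][2];n*=-np.sign(n[2])
    return len(Q),len(I),c,n,np.degrees(np.arctan2(-n[0],-n[2])),I
E
python3 - <<'E'
from h import *
s,w,C,T=wgrab('w4')
print(s['position'],s['wrist_force'],s['torque'],s['grip_width'])
print(tilt(w,C,T)[:5])
E
```

```text
[ 0.49125857 -0.16214806  0.03559716] [ 0.09652059  0.6213128  -2.93028272] [ 0.05541481 -0.05117218 -0.06113216] 0.03602119283601799
(6569, 4187, array([0.03977744, 0.0001007 , 0.00096566]), array([-0.2350617 , -0.00184276, -0.97197871]), np.float64(13.595283112770057))
```

View pics/w4.png

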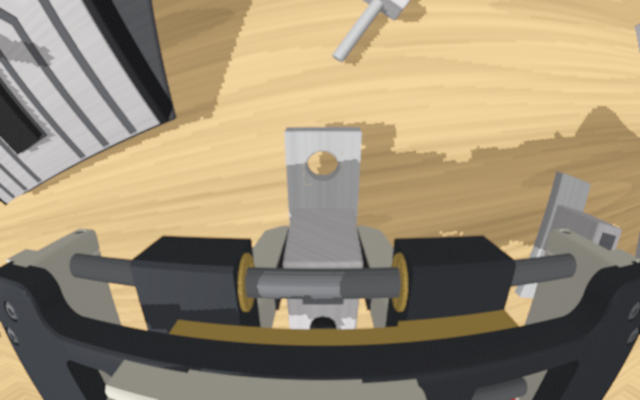

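Request:
arm_command(
  moves=[
    [0, 0, -0.3, 0],
    [0, 0, -0.6, 0],
    [0, 0, -0.9, 0],
    [0, 0, -1.2, 0],
    [0, 0, -1.5, 0],
    [0, 0, -1.8, 0],
    [0, 0, -2.1, 0],
    [0, 0, -2.1, 0],
  ],
)

```text
time_s: 5.78
position: [0.4915, -0.1623, 0.057]
tool_rot: [3.131, -0.256, 0.001]
wrist_force: [-0.2, 0.5, -3.0]
grip_width: 0.0357
```

Run:
```python
from h import *
s,w,C,T=wgrab('w5')
print(s['position'],s['wrist_force'],s['torque'],s['grip_width'])
print(tilt(w,C,T)[:5])
```

```text
[ 0.49151948 -0.16225335  0.05700853] [-0.20150348  0.45470777 -2.96704894] [ 0.06419521 -0.00848065  0.0328929 ] 0.03566398128955085
(5100, 4200, array([4.00731051e-02, 9.25797845e-05, 7.47603903e-04]), array([-2.41471748e-01,  8.07852987e-04, -9.70407514e-01]), np.float64(13.973425055369958))
```

View pics/w5.png

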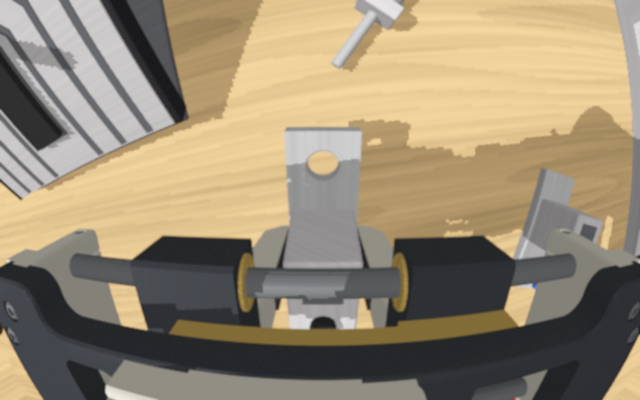

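Request:
arm_command(
  moves=[
    [0, 0, 0, 0],
    [0, 0, -2, 0],
    [0, 0, -5, 0],
    [1, -1.3, -9, -0.03],
    [3, -4, -12, -0.07],
    [6, -8, -12, -0.13],
    [9, -12, -12, -0.2],
    [11, -14.4, -12, -0.24],
    [12, -15.6, -12, -0.261],
    [12, -15.6, -12, -0.261],
  ],
  squeeze=30,
)

```text
time_s: 7.08
position: [0.635, -0.0274, 0.1761]
tool_rot: [-3.138, -0.155, 0.001]
wrist_force: [0.4, 0.3, -2.8]
grip_width: 0.036
```

Run:
```python
from h import *
s,w,C,T=wgrab('w6')
print(s['position'],2*np.arctan2(s['tool_rot'][1],s['tool_rot'][0]),s['wrist_force'],s['torque'],s['grip_width'])
r=tilt(w,C,T);print(r[:5]); I=r[5];print(I.min(0),I.max(0))
```

```text
[ 0.63504227 -0.0273888   0.17608257] -6.184724976265353 [ 0.36501324  0.26035137 -2.79803706] [-0.00940254  0.017334   -0.02326881] 0.03599959449030071
(6062, 4180, array([0.04019351, 0.00020378, 0.00080874]), array([-2.41024345e-01,  7.65072052e-05, -9.70519067e-01]), np.float64(13.947005956878682))
[ 0.01638318 -0.01699957 -0.00626628] [0.06239663 0.01699907 0.00792981]
```

View pics/w6.png

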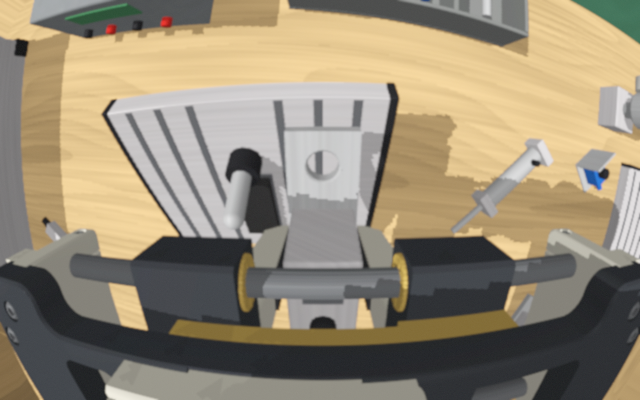

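Request:
arm_command(
  moves=[
    [0, 0, 0, 0],
    [0, 0, 1.2, 0],
    [0, 0, 2.4, 0],
    [0, 0, 3.4, 0],
    [0, 0, 3.4, 0],
  ],
  squeeze=4,
)

```text
time_s: 7.75
position: [0.6339, -0.0276, 0.1407]
tool_rot: [-3.137, -0.153, 0.005]
wrist_force: [0.1, -0.1, -3.1]
grip_width: 0.036
```

Request:
arm_command(
  moves=[
    [0, 0, 0.3, 0],
    [-0.1, 0, 0.6, 0],
    [-0.2, 0, 0.9, 0],
    [-0.3, 0, 1.2, 0],
    [-0.4, 0, 1.5, 0],
    [-0.5, 0, 1.8, 0],
    [-0.5, 0, 1.8, 0],
  ],
)

```text
time_s: 8.62
position: [0.6297, -0.0282, 0.1241]
tool_rot: [-3.138, -0.154, 0.001]
wrist_force: [0.2, 0.4, -3.0]
grip_width: 0.0363
```

Run:
```python
from h import *
s,w,C,T=wgrab('w7')
print(s['position'],s['wrist_force'],s['torque'],s['grip_width'])
r=tilt(w,C,T);print(r[:5]); I=r[5];print(I.min(0),I.max(0))
```

```text
[ 0.62966788 -0.02818637  0.12414429] [ 0.15768904  0.41604472 -3.02372227] [ 0.01856691 -0.03932411  0.02775263] 0.03629141928420417
(7891, 4309, array([ 0.0452115 ,  0.00016025, -0.00846018]), array([-4.69464369e-01,  7.53596683e-04, -8.82951096e-01]), np.float64(27.999541846723744))
[ 0.02198443 -0.0169972  -0.01994741] [0.06552681 0.01699601 0.00453252]
```

View pics/w7.png

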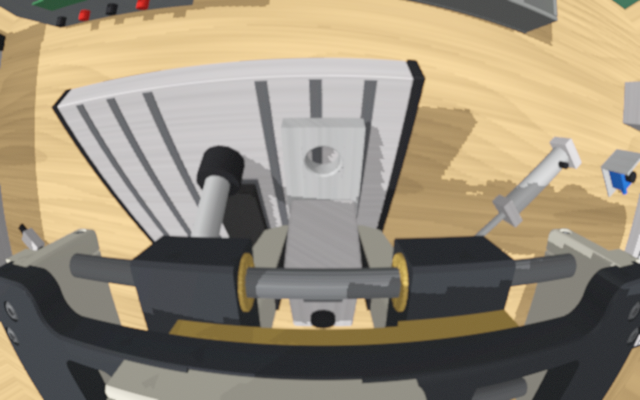

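Request:
arm_command(
  moves=[
    [-0.1, 0, 0.3, 0],
    [-0.2, 0, 0.6, 0],
    [-0.3, 0, 0.9, 0],
    [-0.4, 0, 1.2, 0],
    [-0.5, 0, 1.5, 0],
    [-0.5, 0, 1.5, 0],
  ],
)

```text
time_s: 9.43
position: [0.6247, -0.0287, 0.1091]
tool_rot: [-3.138, -0.154, 0.001]
wrist_force: [0.2, 0.1, -3.3]
grip_width: 0.0358
```

Run:
```python
from h import *
s,w,C,T=wgrab('w8')
print(s['position'],s['wrist_force'],s['torque'],s['grip_width'])
r=tilt(w,C,T);print(r[:5]); I=r[5];print(I.min(0),I.max(0))
```

```text
[ 0.6246843  -0.02865185  0.10914353] [ 0.15287303  0.08895616 -3.30980375] [ 0.04132189  0.0047826  -0.02702861] 0.03583141613074631
(8491, 4298, array([ 4.70817420e-02,  7.77488420e-05, -1.61448899e-02]), array([-0.61594635,  0.00238171, -0.78778451]), np.float64(38.02084271985265))
[ 0.0256166  -0.01699436 -0.02995662] [0.06519229 0.01699532 0.001291  ]
```

View pics/w8.png

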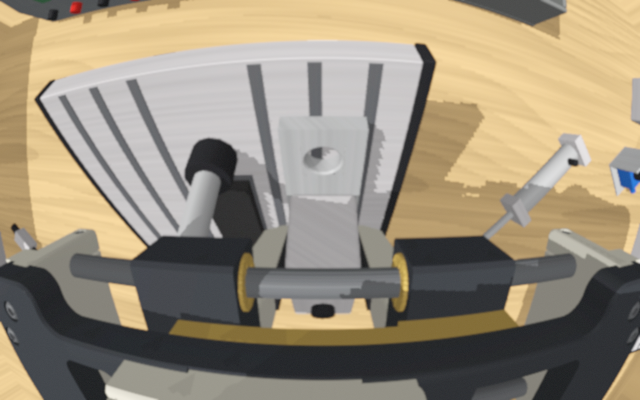

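Request:
arm_command(
  moves=[
    [-0.05, 0, 0.1, 0],
    [-0.1, 0, 0.2, 0],
    [-0.1, 0, 0.3, 0],
    [-0.1, 0, 0.35, 0],
    [-0.1, 0, 0.35, 0],
  ],
)

```text
time_s: 10.1
position: [0.6242, -0.0288, 0.1069]
tool_rot: [3.138, 0.154, 0.001]
wrist_force: [-3.4, -0.4, 4.4]
grip_width: 0.036
```

```bash
cat >> h.py <<'E'
def board(w,C,half=None):
    P=wcloud(w,C);R0=np.array([.668,.034,.115]);n0=np.array([-.6395,-.063,.7662]);y0=np.array([-.098,.9952,0]);x0=np.cross(y0,n0)
    D=P-R0;X,Y,H=D@x0,D@y0,D@n0
    m=(w['range_z']>0)&(abs(H)<.008)&(X>-.12)&(X<.05)&(abs(Y)<.098)
    I=P[m];
    for _ in range(4):
        c=np.median(I,0);c=I.mean(0);n=np.linalg.svd(I-c,full_matrices=False)[2][2];n*=np.sign(n[2]);I=I[abs((I-c)@n)<.0015]
    return len(I),c,n,(R0-c)@n
E
python3 - <<'E'
from h import *
s,w,C,T=wgrab('w9')
print(s['position'],s['wrist_force'],s['torque'],s['grip_width'])
r=tilt(w,C,T);print(r[:5]); I=r[5];print(I.min(0),I.max(0))
n=T[:3,:3]@r[3];print('unit n world',n, 'centre height above board', )
b=board(w,C);print(b, 'angle to board',np.degrees(np.arccos(n@b[2])),'board elev',np.degrees(np.arcsin(b[2][2])), 'plate top height',(T[:3,:3]@r[2]+T[:3,3]-b[1])@b[2])
E
```

```text
[ 0.62423655 -0.02882518  0.10687365] [-3.4351781  -0.44898678  4.36957083] [0.15792907 0.52289089 0.06944513] 0.036043608317105194
(8455, 4126, array([ 0.0463261 ,  0.00010229, -0.01664655]), array([-6.31320775e-01,  7.06006630e-04, -7.75521489e-01]), np.float64(39.147645905445))
[ 0.02576455 -0.01699505 -0.02999662] [0.06504308 0.01699721 0.00036148]
unit n world [-0.62861227 -0.06229077  0.77522028] centre height above board
(30060, array([0.68276147, 0.03289924, 0.12597416]), array([-0.63502812, -0.0617376 ,  0.77001802]), np.float64(0.0008556863791382629)) angle to board 0.47432146445582274 board elev 50.35550699862228 plate top height 0.00955107051469092
```

Request:
arm_command(
  moves=[
    [0, 0, 0, 0],
    [0, 0, 0, 0],
    [0, 0, 0, 0],
    [-0.6, 0, -0.8, 0],
    [-1.9, 0, -2.3, 0],
    [-3.2, 0, -3.8, 0],
    [-4.5, 0, -5.4, 0],
    [-5.1, 0, -6.1, 0],
    [-5.1, 0, -6.1, 0],
    [-5.1, 0, -6.1, 0],
  ],
  squeeze=55,
)

```text
time_s: 11.4
position: [0.5732, -0.0337, 0.1664]
tool_rot: [-3.138, -0.154, 0.001]
wrist_force: [-0.2, 0.8, -3.9]
grip_width: 0.0356
```

Run:
```python
from h import *
import pickle
s,w,C,T=wgrab('w10');pickle.dump((s,w,C,T),open('w10.pkl','wb'))
print(s['position'],s['wrist_force'],s['torque'],s['grip_width'])
r=tilt(w,C,T);print(r[:5]); I=r[5];print(I.min(0),I.max(0))
n=T[:3,:3]@r[3]
b=board(w,C);print(b, 'angle to board',np.degrees(np.arccos(n@b[2])),'board elev',np.degrees(np.arcsin(b[2][2])), 'plate top height',(T[:3,:3]@r[2]+T[:3,3]-b[1])@b[2])
save('w10c',cv2.resize(w['pixels'][60:250,120:400],None,fx=2.8,fy=2.8,interpolation=cv2.INTER_CUBIC))
```

```text
[ 0.57318118 -0.03368741  0.16636148] [-0.20304918  0.75542967 -3.86154219] [-0.01784409 -0.04430918  0.01702881] 0.035637687212182856
(7108, 4125, array([ 0.04613888,  0.00015632, -0.01656818]), array([-6.29916037e-01, -4.36682806e-04, -7.76663116e-01]), np.float64(39.04393258802758))
[ 0.02532682 -0.01699622 -0.02999971] [0.06463212 0.01699961 0.00078058]
(25954, array([0.67162049, 0.03222591, 0.11662972]), array([-0.63578734, -0.06253126,  0.76932717]), np.float64(0.0009371354969411598)) angle to board 0.7057074981092 board elev 50.293507889999276 plate top height 0.08820396991875766
```

View pics/w10c.png

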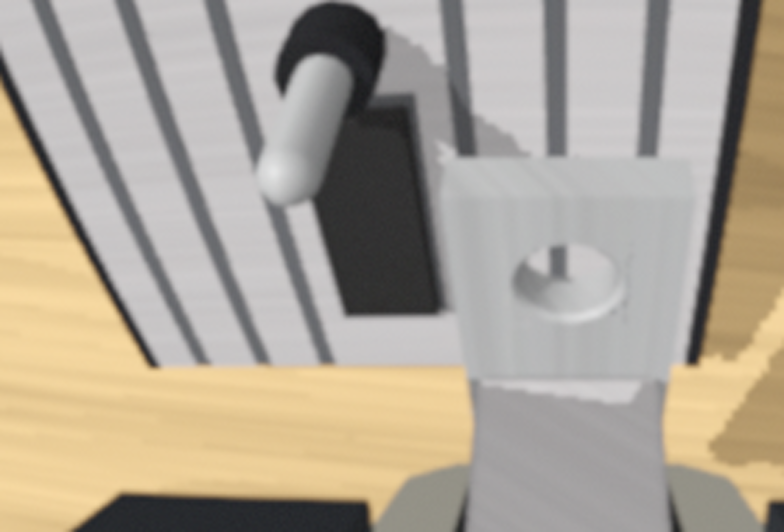

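```bash
cat >> h.py <<'E'
from scipy.optimize import least_squares
def peg(w,C,n):
    P=wcloud(w,C);R0=np.array([.668,.034,.115]);y0=np.cross([0,0,1],[-n[0],-n[1],0]);y0/=np.linalg.norm(y0);x0=np.cross(y0,n)
    D=P-R0;X,Y,H=D@x0,D@y0,D@n
    out=[]
    for lo,hi,rad in [(.024,.052,.007),(.024,.038,.007),(.038,.052,.007),(.004,.014,.013)]:
        m=(w['range_z']>0)&(H>lo)&(H<hi)&(np.hypot(X,Y)<.02)
        m=cv2.erode(m.astype(np.uint8),np.ones((3,3)))>0
        a,b=X[m],Y[m]
        if len(a)<20: continue
        f=least_squares(lambda p:np.hypot(a-p[0],b-p[1])-rad,[0,0],loss='soft_l1',f_scale=.001)
        out.append((lo,len(a),f.x.round(5),np.sqrt(np.mean(f.fun**2)).round(5)))
    m=(w['range_z']>0)&(np.hypot(X-.002,Y)<.006)&(H>.03);
    return out,H[m].max() if m.any() else None,x0,y0
def hole(w,C,T,r,u,v):
    o,dw,_=ray(w,C,np.array(float(u)),np.array(float(v)))
    R=T[:3,:3];n=R@r[3];c=R@r[2]+T[:3,3]
    p=o+dw*((c-o)@n)/(dw@n);return R.T@(p-T[:3,3])
E
python3 - <<'E'
from h import *
import pickle
s,w,C,T=pickle.load(open('w10.pkl','rb'))
b=board(w,C)
for n in (b[2],np.array([-.6395,-.063,.7662])):
    p=peg(w,C,n);print(p)
r=tilt(w,C,T)
print('hole tool',hole(w,C,T,r,323.6,161.1), 'left',hole(w,C,T,r,120+512/2.8,161.1),'right',hole(w,C,T,r,120+627/2.8,161.1),'top',hole(w,C,T,r,323.6,60+243/2.8),'bot',hole(w,C,T,r,323.6,60+323/2.8))
for q in [(444,195),(692,195),(462,378),(667,376)]:print('corner',hole(w,C,T,r,120+q[0]/2.8,60+q[1]/2.8))
# top-camera refine of peg
import pickle
d=pickle.load(open('d0.pkl','rb'))
# seat heights from wrist depth
P=wcloud(w,C);D=P-np.array([.668,.034,.115]);n=b[2];y0=p[3];x0=np.cross(y0,n)
X,Y,H=D@x0,D@y0,(P-b[1])@n
m=(X<-.035)&(X>-.09)&(abs(Y)<.01)&(H<.02)&(w['range_z']>0);print('seat h',m.sum(),np.percentile(H[m],[10,50,90]))
E
```

```text
([(0.024, 464, array([9.0e-05, 7.9e-04]), np.float64(0.0004)), (0.024, 170, array([0.00012, 0.00078]), np.float64(0.00038)), (0.038, 233, array([7.0e-05, 7.6e-04]), np.float64(0.0004)), (0.004, 148, array([5.00e-05, 1.22e-03]), np.float64(0.00039))], np.float64(0.059787856121283456), array([0.76563302, 0.0753019 , 0.63885499]), array([-0.09788021,  0.9951982 ,  0.        ]))
([(0.024, 465, array([0.00028, 0.0008 ]), np.float64(0.0004)), (0.024, 168, array([0.00027, 0.00079]), np.float64(0.00038)), (0.038, 236, array([0.00029, 0.00076]), np.float64(0.0004)), (0.004, 148, array([0.0001 , 0.00123]), np.float64(0.00039))], np.float64(0.059787831700169936), array([0.76250882, 0.07511815, 0.64259571]), array([-0.09803987,  0.99518249,  0.        ]))
hole tool [ 0.04722802 -0.00013604 -0.01745136] left [ 0.04725164 -0.01010069 -0.01746492] right [ 0.04726288  0.0096323  -0.01748513] top [ 0.05457197 -0.00016378 -0.02340769] bot [ 0.03918078 -0.00010485 -0.01092464]
corner [ 0.06276818 -0.01983153 -0.0300442 ]
corner [ 0.06278453  0.01880268 -0.03007919]
corner [ 0.02660514 -0.02122646 -0.00071323]
corner [ 0.0271147   0.0188659  -0.00114905]
seat h 1129 [0.00612638 0.00683048 0.00756467]
```

Request:
arm_command(
  moves=[
    [0, -1.2, 0, 0],
    [0, -2.6, 0, 0],
    [0.05, -4.2, 0, 0],
    [0.1, -5.4, 0.2, 0],
    [0.14, -5.86, 0.4, 0],
    [0.14, -5.86, 0.5, 0],
    [0.14, -5.86, 0.5, 0],
  ],
)

```text
time_s: 12.32
position: [0.5689, 0.0243, 0.162]
tool_rot: [3.138, 0.153, -0.0]
wrist_force: [0.8, 0.3, -2.7]
grip_width: 0.0358
```

```bash
cat >> h.py <<'E'
def report(name):
    import pickle
    s,w,C,T=wgrab(name);pickle.dump((s,w,C,T),open(name+'.pkl','wb'))
    print('t',s['time_s'],s['position'].round(4),'yaw',2*np.arctan2(s['tool_rot'][1],s['tool_rot'][0]),'F',s['wrist_force'].round(2),'M',s['torque'].round(2),s['grip_width'])
    r=tilt(w,C,T);print('tilt',r[0],r[1],r[2].round(4),r[3].round(4),round(r[4],2))
    R0=np.array([.668,.0348,.1151]);n=np.array([-.6358,-.0625,.7693]);f=-n.copy();f[2]=0;f/=np.linalg.norm(f);y=np.cross([0,0,1],f);x=np.cross(y,n)
    e=T[:3,:3]@(r[2]*0+np.array([.0537,-.0002,-.0096]))+T[:3,3]-R0
    print('eye board (mm)',(np.array([e@x,e@y,e@n])*1000).round(1))
    # plate top plane height at hole from depth
    c=T[:3,:3]@r[2]+T[:3,3]-R0;nn=T[:3,:3]@r[3];print('plate centroid board',(np.array([c@x,c@y,c@n])*1000).round(1),'angle',np.degrees(np.arccos(min(1,nn@n))).round(2))
    save(name+'c',cv2.resize(w['pixels'][60:260,200:440],None,fx=3,fy=3,interpolation=cv2.INTER_CUBIC))
E
python3 -c "
from h import *
report('w11')"
```

```text
t 12.325 [0.5689 0.0243 0.162 ] yaw 0.09749703906716994 F [ 0.76  0.3  -2.74] M [ 0.02  0.02 -0.04] 0.03581789988759342
tilt 7345 4091 [ 0.0463  0.0001 -0.0167] [-0.6332 -0.0017 -0.774 ] 39.29
eye board (mm) [ 0.8 -0.6 72.8]
plate centroid board [-0.4 -0.9 82.9] angle 0.55
```

View pics/w11c.png

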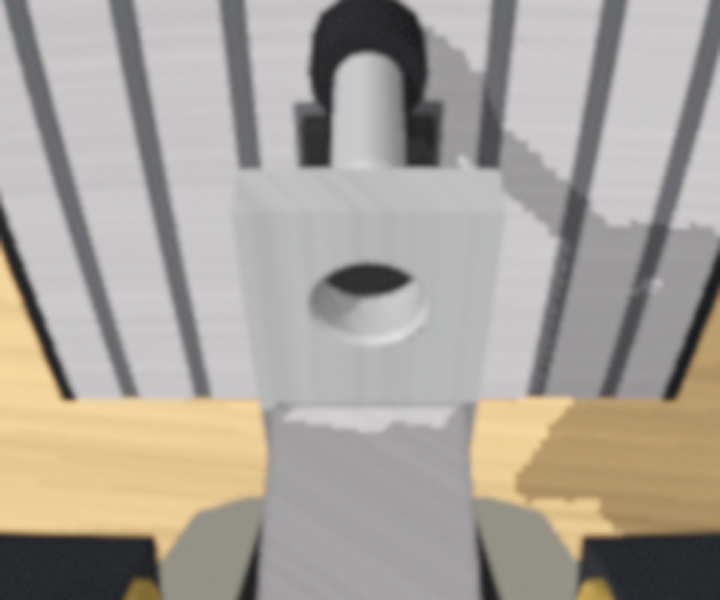

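Request:
arm_command(
  moves=[
    [-0.04, 0, 0.03, 0],
    [0.15, 0, 0.26, 0],
    [0.35, 0, 0.49, 0],
    [0.54, 0, 0.72, 0],
    [0.73, 0, 0.95, 0],
    [0.92, 0, 1.18, 0],
    [0.92, 0, 1.18, 0],
  ],
)

```text
time_s: 13.25
position: [0.5781, 0.0256, 0.15]
tool_rot: [-3.138, -0.154, 0.001]
wrist_force: [-0.1, -0.5, -3.7]
grip_width: 0.0354
```

```bash
python3 -c "
from h import *
report('w12')"
```

```text
t 13.25 [0.5781 0.0256 0.15  ] yaw -6.185400602934248 F [-0.08 -0.51 -3.7 ] M [-0.01  0.05  0.02] 0.03541464300605027
tilt 7541 4126 [ 0.0467  0.0002 -0.0169] [-0.6329 -0.0015 -0.7742] 39.27
eye board (mm) [ 0.2 -0.2 57.7]
plate centroid board [-0.6 -0.5 67.8] angle 0.57
```

View pics/w12c.png

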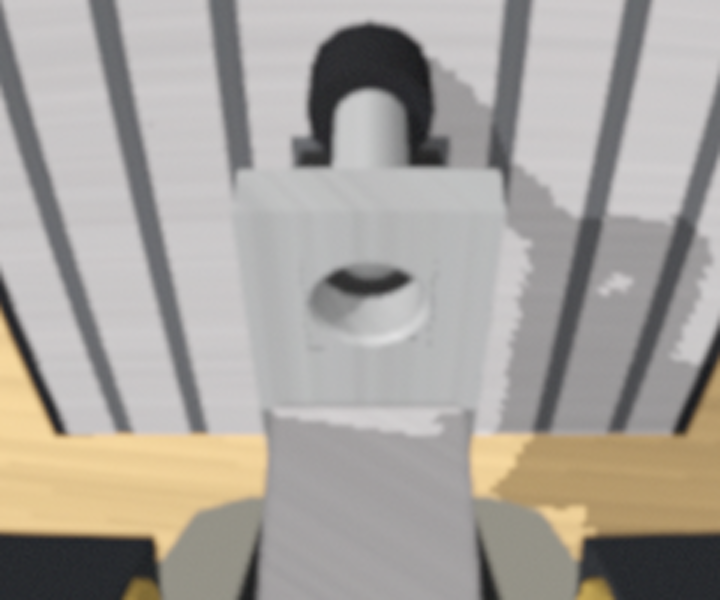

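Request:
arm_command(
  moves=[
    [0.2, 0, 0.23, 0],
    [0.4, 0, 0.46, 0],
    [0.6, 0, 0.72, 0],
    [0.8, 0, 0.96, 0],
    [0.8, 0, 0.96, 0],
  ],
)

```text
time_s: 13.92
position: [0.586, 0.0264, 0.1403]
tool_rot: [-3.138, -0.154, 0.001]
wrist_force: [-0.3, 0.8, -3.5]
grip_width: 0.0354
```

```bash
python3 -c "
from h import *
report('w13')"
```

```text
t 13.925 [0.586  0.0264 0.1403] yaw -6.185366713739809 F [-0.31  0.79 -3.49] M [ 0.04 -0.   -0.01] 0.03537809792529431
tilt 7841 4423 [ 0.0466  0.0001 -0.0169] [-0.6307  0.0036 -0.7761] 39.1
eye board (mm) [ 0.2 -0.1 45.1]
plate centroid board [-0.6 -0.5 55.3] angle 0.74
```

View pics/w13c.png

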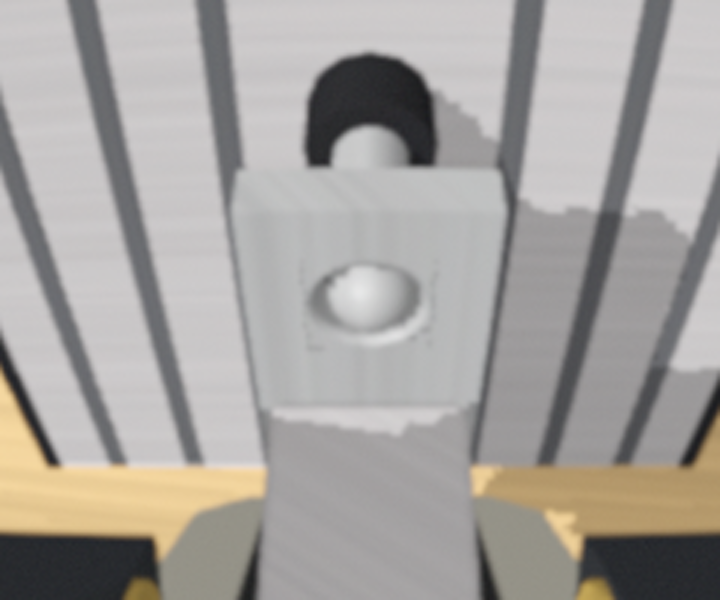

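Request:
arm_command(
  moves=[
    [0.2, 0, 0.23, 0],
    [0.4, 0, 0.46, 0],
    [0.6, 0, 0.71, 0],
    [0.8, 0, 0.95, 0],
    [1.0, 0, 1.19, 0],
    [1.2, 0, 1.43, 0],
    [1.4, 0, 1.67, 0],
    [1.54, 0, 1.84, 0],
    [1.54, 0, 1.84, 0],
  ],
)

```text
time_s: 15.1
position: [0.6014, 0.0279, 0.1221]
tool_rot: [-3.138, -0.154, 0.001]
wrist_force: [-0.4, -0.3, -3.4]
grip_width: 0.0358
```

```bash
python3 -c "
from h import *
report('w14')"
```

```text
t 15.1 [0.6014 0.0279 0.1221] yaw -6.185379741913968 F [-0.4  -0.29 -3.39] M [ 0.01  0.02 -0.04] 0.035844524733714404
tilt 6898 3405 [ 0.0497  0.0002 -0.0194] [-0.6323  0.0008 -0.7748] 39.22
eye board (mm) [ 0.4 -0.2 21.2]
plate centroid board [ 3.6 -0.6 31.3] angle 0.6
```

View pics/w14c.png

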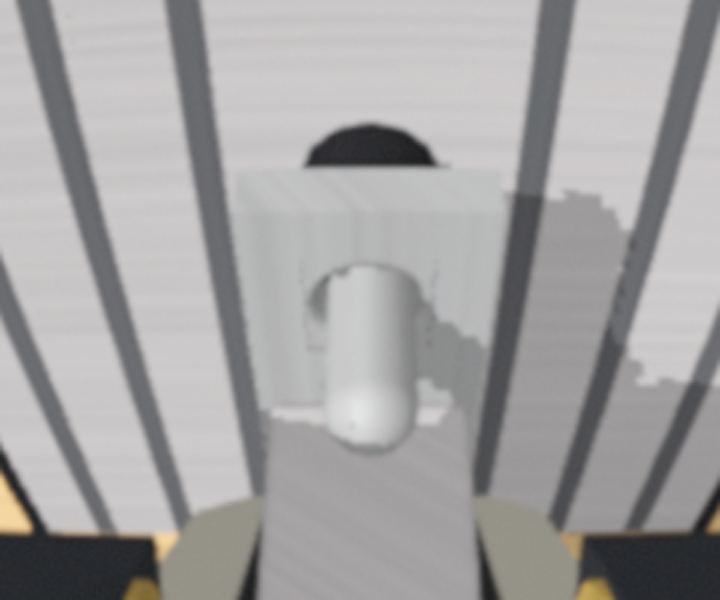

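Request:
arm_command(
  moves=[
    [0.1, 0, 0.12, 0],
    [0.2, 0, 0.24, 0],
    [0.29, 0, 0.35, 0],
    [0.38, 0, 0.46, 0],
    [0.45, 0, 0.54, 0],
    [0.51, 0, 0.61, 0],
    [0.51, 0, 0.61, 0],
  ],
  squeeze=60,
)

```text
time_s: 16.02
position: [0.6064, 0.0284, 0.1163]
tool_rot: [3.138, 0.154, -0.0]
wrist_force: [-3.7, -0.9, 0.0]
grip_width: 0.0359
```

```bash
python3 -c "
from h import *
report('w15')"
```

```text
t 16.025 [0.6064 0.0284 0.1163] yaw 0.09780048339186244 F [-3.67 -0.91  0.04] M [0.03 0.59 0.03] 0.03591285837554371
tilt 6558 3457 [ 0.0496  0.0002 -0.0194] [-6.281e-01  5.000e-04 -7.781e-01] 38.91
eye board (mm) [ 0.6 -0.2 13.5]
plate centroid board [ 3.7 -0.6 23.7] angle 0.87
```

View pics/w15c.png

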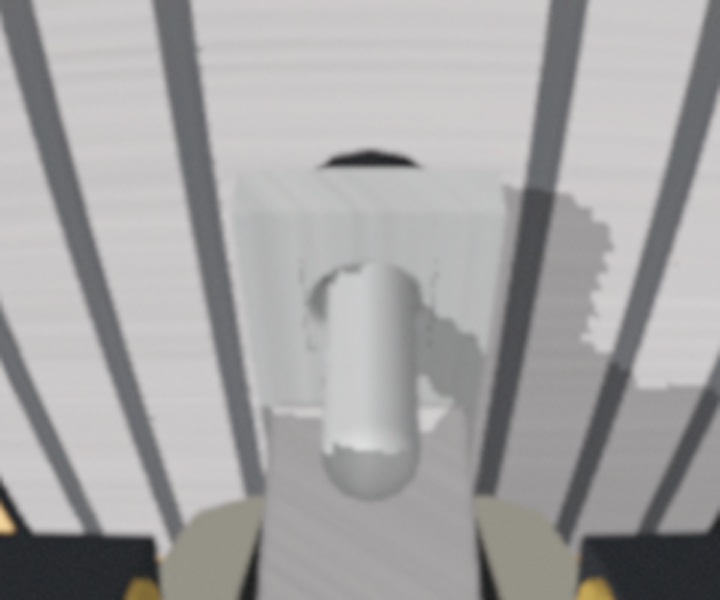

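Request:
arm_command(
  moves=[
    [0.05, 0, 0.06, 0],
    [0.1, 0, 0.12, 0],
    [0.15, 0, 0.18, 0],
    [0.2, 0, 0.24, 0],
    [0.2, 0, 0.24, 0],
  ],
)

```text
time_s: 16.7
position: [0.6085, 0.0286, 0.1138]
tool_rot: [-3.138, -0.154, 0.0]
wrist_force: [-4.0, 0.1, 1.4]
grip_width: 0.0354
```

```bash
python3 -c "
from h import *
report('w16')"
```

```text
t 16.7 [0.6085 0.0286 0.1138] yaw -6.185420098459257 F [-3.98  0.08  1.39] M [0.03 0.58 0.06] 0.0354379144883011
tilt 6545 3352 [ 0.0493  0.0002 -0.0192] [-0.6339  0.0011 -0.7734] 39.34
eye board (mm) [ 0.6 -0.2 10.3]
plate centroid board [ 3.3 -0.6 20.5] angle 0.49
```

Request:
arm_command(
  moves=[
    [0.06, 0, 0.08, 0],
    [0.13, 0, 0.15, 0],
    [0.13, 0, 0.15, 0],
    [0.13, 0, 0.15, 0],
  ],
)

```text
time_s: 17.25
position: [0.6098, 0.0287, 0.1122]
tool_rot: [-3.138, -0.154, 0.0]
wrist_force: [-4.8, 0.1, 0.7]
grip_width: 0.0355
```

Request:
arm_command(
  moves=[
    [0.06, 0, 0.08, 0],
    [0.06, 0, 0.08, 0],
    [0.06, 0, 0.08, 0],
  ],
)

```text
time_s: 17.62
position: [0.6104, 0.0287, 0.1115]
tool_rot: [-3.138, -0.154, 0.0]
wrist_force: [-4.2, -0.2, 0.3]
grip_width: 0.0361
```

```bash
python3 -c "
from h import *
report('w17')"
```

```text
t 17.625 [0.6104 0.0287 0.1115] yaw -6.18538580952716 F [-4.23 -0.17  0.34] M [0.01 0.54 0.02] 0.03609879210445712
tilt 6575 3420 [ 0.0496  0.0002 -0.0194] [-0.6313 -0.0009 -0.7755] 39.15
eye board (mm) [ 0.6 -0.2  7.3]
plate centroid board [ 3.6 -0.6 17.5] angle 0.64
```

Request:
arm_command(
  moves=[
    [0.03, 0, 0.04, 0],
    [0.06, 0, 0.08, 0],
    [0.06, 0, 0.08, 0],
  ],
)

```text
time_s: 18.05
position: [0.611, 0.0288, 0.1108]
tool_rot: [-3.138, -0.154, -0.0]
wrist_force: [-4.7, 0.1, 1.7]
grip_width: 0.0354
```

Request:
arm_command(
  moves=[
    [0.03, 0, 0.04, 0],
    [0.06, 0, 0.08, 0],
    [0.06, 0, 0.08, 0],
  ],
)

```text
time_s: 18.42
position: [0.6115, 0.0289, 0.1102]
tool_rot: [3.138, 0.154, -0.0]
wrist_force: [-7.4, -0.4, 3.1]
grip_width: 0.0358
```

Request:
arm_command(
  moves=[
    [0.03, 0, 0.04, 0],
    [0.06, 0, 0.08, 0],
    [0.06, 0, 0.08, 0],
  ],
)

```text
time_s: 18.8
position: [0.6117, 0.0289, 0.11]
tool_rot: [3.138, 0.154, -0.001]
wrist_force: [-11.2, -0.5, 8.6]
grip_width: 0.0358
```

```bash
python3 -c "
from h import *
report('w18')"
```

```text
t 18.8 [0.6117 0.0289 0.11  ] yaw 0.09786242176014612 F [-11.21  -0.52   8.63] M [-0.08  1.62  0.05] 0.035755526257989736
tilt 6589 3418 [ 0.0493  0.0002 -0.0193] [-6.292e-01  5.000e-04 -7.773e-01] 38.99
eye board (mm) [ 0.6 -0.2  5.2]
plate centroid board [ 3.4 -0.6 15.5] angle 0.83
```

Request:
arm_command(
  moves=[
    [0.03, 0, 0.04, 0],
    [0.06, 0, 0.08, 0],
    [0.08, 0, 0.1, 0],
    [0.08, 0, 0.1, 0],
  ],
)

```text
time_s: 19.35
position: [0.612, 0.0289, 0.1096]
tool_rot: [3.138, 0.154, -0.003]
wrist_force: [-16.6, -1.3, 16.3]
grip_width: 0.0356
```

```bash
python3 -c "
from h import *
report('w19')"
```

```text
t 19.35 [0.612  0.0289 0.1096] yaw 0.0978695230169023 F [-16.58  -1.25  16.34] M [-0.06  2.48  0.08] 0.035610069111634675
tilt 6601 3380 [ 0.0492  0.0003 -0.0192] [-0.6314 -0.0026 -0.7754] 39.16
eye board (mm) [ 0.6 -0.2  4.7]
plate centroid board [ 3.2 -0.7 15. ] angle 0.75
```

Request:
arm_command(
  moves=[
    [0.03, 0, 0.03, 0],
    [0.03, 0, 0.03, 0],
    [0.03, 0, 0.03, 0],
    [0.03, 0, 0.03, 0],
    [0.03, 0, 0.03, 0],
    [0.03, 0, 0.03, 0],
    [0.03, 0, 0.03, 0],
    [0.03, 0, 0.03, 0],
  ],
)

```text
time_s: 20.4
position: [0.6121, 0.0289, 0.1095]
tool_rot: [3.138, 0.154, -0.004]
wrist_force: [-19.1, -0.2, 17.3]
grip_width: 0.0359
```

```bash
python3 -c "
from h import *
report('w20')"
```

```text
t 20.4 [0.6121 0.0289 0.1095] yaw 0.09791853163814533 F [-19.13  -0.25  17.3 ] M [-0.11  2.71 -0.03] 0.03593886252872121
tilt 6616 3430 [ 0.0494  0.0002 -0.0194] [-6.293e-01  7.000e-04 -7.772e-01] 38.99
eye board (mm) [ 0.6 -0.2  4.6]
plate centroid board [ 3.6 -0.6 14.9] angle 0.9
```

View pics/w20c.png

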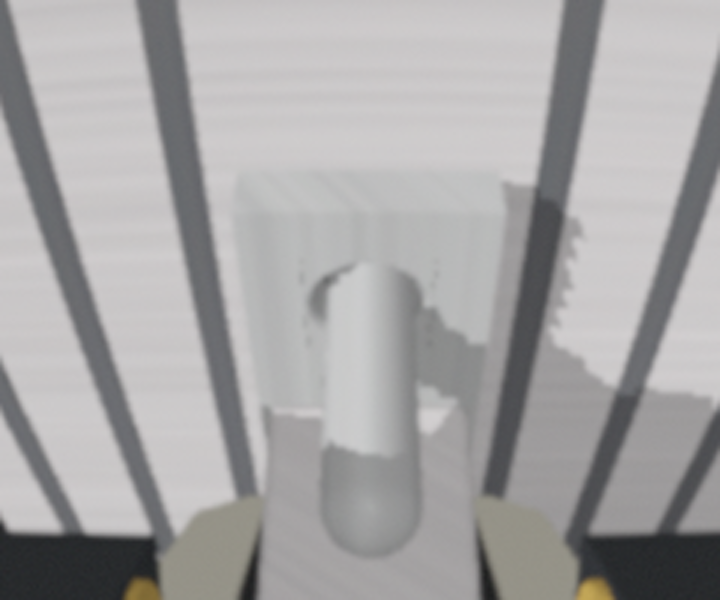

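Request:
arm_command(
  moves=[
    [-0.04, 0, -0.05, 0],
    [-0.08, 0, -0.1, 0],
    [-0.12, 0, -0.15, 0],
    [-0.16, 0, -0.19, 0],
    [-0.16, 0, -0.19, 0],
  ],
)

```text
time_s: 21.08
position: [0.6116, 0.0289, 0.1101]
tool_rot: [3.138, 0.154, 0.0]
wrist_force: [-6.0, -0.5, 3.1]
grip_width: 0.0355
```

Run:
```python
from h import *
import pickle
report('w21')
for k in ('w9','w10','w14','w18','w20','w21'):
    s,w,C,T=pickle.load(open(k+'.pkl','rb')) if k!='w9' else (None,)*4
    if w is None: continue
    b=board(w,C);r=tilt(w,C,T);print(k,b[0],'board tilt',90-np.degrees(np.arcsin(b[2][2])),'unit',r[4])
```

```text
t 21.075 [0.6116 0.0289 0.1101] yaw 0.0978030765184903 F [-6.   -0.47  3.11] M [0.02 0.94 0.04] 0.0355446442275923
tilt 6620 3402 [ 0.0495  0.0002 -0.0193] [-0.6321  0.0008 -0.7749] 39.21
eye board (mm) [ 0.7 -0.2  5.4]
plate centroid board [ 3.7 -0.6 15.6] angle 0.59
w10 25954 board tilt 39.706492110000724 unit 39.04393258802758
w14 47003 board tilt 39.95138936532958 unit 39.21715411853482
w18 48471 board tilt 39.95834749301221 unit 38.98938318238873
w20 48430 board tilt 39.953815396666606 unit 38.994963480103216
w21 48435 board tilt 39.957630370877226 unit 39.20647397433976
```

Request:
arm_command(
  moves=[
    [0, 0, 0, 0],
    [0, 0, 0, 0],
    [0, 0, 0, 0],
    [0, 0, 0, 0],
    [0, 0, 0, 0],
    [0, 0, 0, 0],
  ],
  claw=6.5,
)

```text
time_s: 21.88
position: [0.6117, 0.0289, 0.1097]
tool_rot: [-3.138, -0.154, -0.0]
wrist_force: [-0.3, -0.7, -0.3]
grip_width: 0.0647
```

```bash
python3 -c "
from h import *
report('w22')"
```

```text
t 21.875 [0.6117 0.0289 0.1097] yaw -6.185414909382452 F [-0.31 -0.73 -0.32] M [ 0.02 -0.01  0.01] 0.06473238904637318
tilt 6631 3395 [ 0.048   0.0002 -0.019 ] [-6.343e-01 -3.000e-04 -7.731e-01] 39.37
eye board (mm) [ 0.5 -0.2  5.1]
plate centroid board [ 2.  -0.6 16. ] angle 0.46
```

View pics/w22.png

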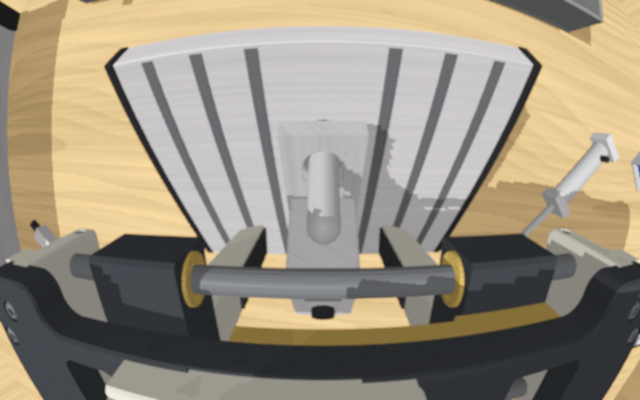

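Released; unit stays on the peg (plate at 320,160). Retreat along the peg axis.

Request:
arm_command(
  moves=[
    [-0.6, 0, -0.8, 0],
    [-1.9, 0, -2.3, 0],
    [-3.2, 0, -3.8, 0],
    [-4.5, 0, -5.4, 0],
    [-6, 0, -7.2, 0],
    [-8, 0, -9.5, 0],
    [-10, 0, -11.5, 0],
    [-12, 0, -12.5, 0],
    [-12, 0, -12.5, 0],
  ],
)

```text
time_s: 23.05
position: [0.4922, 0.017, 0.2365]
tool_rot: [3.137, 0.153, 0.005]
wrist_force: [0.8, 0.4, 0.7]
grip_width: 0.0656
```

Run:
```python
from h import *
s,w,C,T=wgrab('w23');print(s['time_s'],s['position'],s['wrist_force'])
P=wcloud(w,C)
R0=np.array([.668,.0348,.1151]);b=board(w,C);n=b[2];f=-n.copy();f[2]=0;f/=np.linalg.norm(f);y=np.cross([0,0,1],f);x=np.cross(y,n)
D=P-R0;X,Y,H=D@x,D@y,(P-b[1])@n
m=(w['range_z']>0)&(abs(Y)<.016)&(X>-.022)&(X<.018)&(np.hypot(X,Y)>.011)&(H<.03)&(H>.008)
I=P[m];c=I.mean(0)
for _ in range(3):
    nn=np.linalg.svd(I-c,full_matrices=False)[2][2];nn*=np.sign(nn[2]);I=I[abs((I-c)@nn)<.0012];c=I.mean(0)
print(len(I),'h',(c-b[1])@n,'ang',np.degrees(np.arccos(nn@n)),'signed x,y',nn@x,nn@y)
m=(w['range_z']>0)&(H>.055)&(H<.08)&(X<-.02)&(X>-.1)&(abs(Y)<.03)
print('block top h',np.median(H[m]));I2=P[m];c2=np.median(I2,0);I2=I2[abs((I2-c2)@n)<.003]
nn=np.linalg.svd(I2-I2.mean(0),full_matrices=False)[2][2];nn*=np.sign(nn[2]);print('block ang x,y',nn@x,nn@y,len(I2))
L=np.stack([(I2-R0)@x,(I2-R0)@y],1)*1000;print(cv2.minAreaRect(L.astype(np.float32)))
e=eyes.get_image('scene');save('s23',cv2.resize(e['pixels'][140:310,220:360],None,fx=4,fy=3.5,interpolation=cv2.INTER_CUBIC))
```

```text
23.05 [0.49222268 0.0170414  0.23654403] [0.77300211 0.44243126 0.67058286]
596 h 0.017158169770471448 ang 0.27556783348141745 signed x,y -0.004091379274049095 -0.002528312173968344
block top h 0.06710372701909091
block ang x,y -0.001605056442161678 0.001059152073758554 2151
((-55.75802230834961, 0.22195053100585938), (60.51064682006836, 35.96931838989258), 0.2531558871269226)
```

View pics/w23.png

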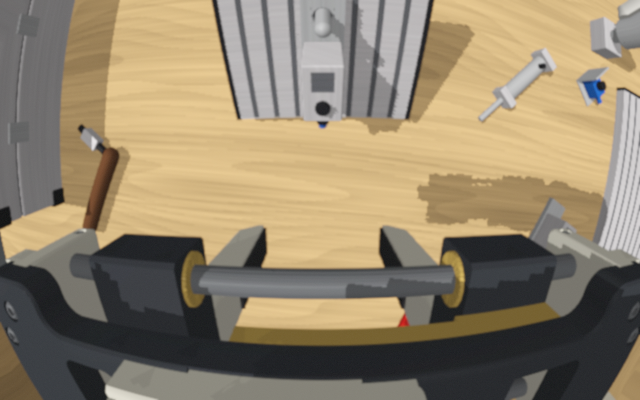

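View pics/s23.png

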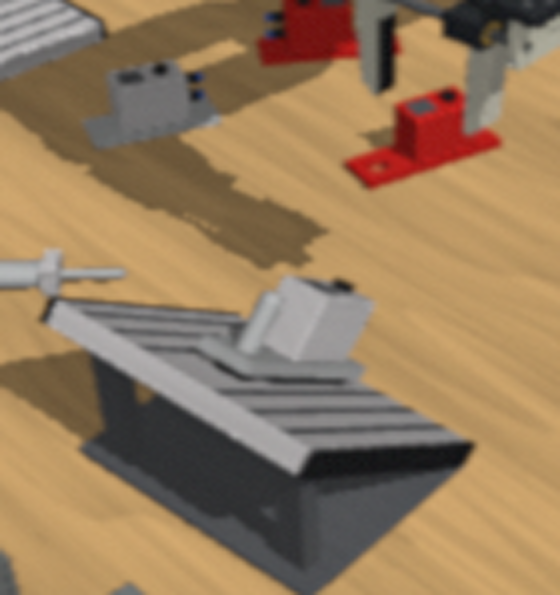

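```bash
python3 -c "
from h import *
print(bot.sign_off())"
```

```text
the job is handed in; nothing more can be done
None
```

The valve unit with the hole is hanging on the peg, flat on its seat, and I've handed the job in at about 23 s of the 58 s allowed.

**Tilting the unit:** The moves can't tilt the tool, so I turned the unit in the grip. A light hold let gravity swing it about 14°. I then brought it to the board's 40° by resting its hole end on the board face beside the peg, with at most about 8 N on the board.

**Threading and pressing:** I gripped it firmly, threaded it along the peg axis with no contact force showing, and pushed the sleeve in at about 6 N. I felt the seat, pressed at about 28 N for 1 s, eased off to 9 N and let go. The 28 N is the total on the board, including whatever the sleeve carried, so I can't say exactly how much went to the seat.

**Last checks, with the gripper clear:**

| Check | Result |
|---|---|
| Angle to the board | within about 0.3° |
| Turn down the slope | about 0.25° off straight |
| Block centre | x -55.8 mm, y 0.2 mm (ideal -55, 0) |
| Plate underside | about 7.1 mm off the face |
| Seat height by depth camera, earlier | about 6.8 mm |

**Disagreements:**
- **Height:** The arm's own readings put the plate about 2 mm nearer the board, at 5.1 mm, than the camera did. The calibration is only good to about 2 mm.
- **Angle:** While pressed, the unit's camera angle read up to 1° less than the board's. After release it matched.

In the last pictures the spare, the cylinder, one roller valve and the red look-alikes looked undisturbed. I didn't measure them, and did not check the other roller valve, the case or the tee.

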